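# Load the wire reel onto the coil winder

### The arm

A 6-joint arm with a two-finger parallel gripper is mounted at the origin on the work surface. World frame = base frame: x ahead of the robot, y to its left, z up, the work surface at z = 0. Lengths are in m, angles in rad, forces in N, time in s.
With the tool pointing down it reaches from about 0.225 to 0.875 m from the base axis. Payload 3.4 kg.
Tool frame: the origin (TCP) lies midway between the tips of the shut fingers; the grasp point (between the pads) lies 19 mm behind it; z points along the fingers, y is the line along which they close (so a half turn about z gives the same grasp; the last joint's range is limited). The gripper opens to 85 mm and grips with 20 to 120 N. Pads are 22 mm wide; open, the fingers measure 114 mm over their backs; the gripper's body (76 mm by 85 mm) begins 54 mm behind the grasp point. The pads swing forward as they close: fully open they stand 13 mm farther back than shut.
Start: joints at [-1.224, 0.276, 1.505, -0, 1.361, -0.121], TCP at [0.259, -0.513, 0.231] pointing down, gripper open.
Joint ranges: [-2.89, 2.89], [-0.75, 2.08], [0.22, 2.7], [-1.18, 4.32], [0.11, 2.71], [-2.7, 2.7]. Speed limits (rad/s): [2.57, 2.57, 3.14, 3.14, 3.14, 3.14].

### API

Orientations are given as a unit quaternion [w, x, y, z].
In Python, from rig import * gives the robot as it stands.
- The arm moves only by the tool apply_moves, never from a script. Its argument "steps" is one flat list of numbers, 4 for each row, row after row: the shift along the world's x, y, z in cm, then the turn about the world's z in degrees. A call has 1 to 8 rows; each row is the pose to reach, as a shift and turn from the pose commanded when the call began; what a row does not reach only later rows make up. A row lasts 1/12 s, in which the tool goes at most 41.7 mm and 7.16 degrees, less where a joint would pass 70% of its speed; a pose out of reach is approached as far as the arm can. A call with a gripper value outside its range is refused whole. "jaw" is the closure in counts, from 0 (fully open) to 255 (shut), set as the call begins (left out, the last holds). The fingers move at their own pace and stop on an object; "newtons" is the grip in N (left out, the last holds). Time passes only in rows, so rows that repeat a pose let the fingers close. It gives the time, the measured TCP pose, the force, the opening and the grip force at its end, in the units of the state.
- get_state(): the state, without advancing time (a new reading comes with each control period).
- get_image(name): name is "side" or "top" or "wrist"; returns the picture (400x640x3 uint8, red, green, blue); there is no depth.
- calibration(name): a dict with "fx", "fy", "cx", "cy" (pixels), "xyz" and "rotation" of the camera in the world. Camera axes: x right, y up, looking along -z (the intrinsics and any distortion apply to the point x, -y, -z); pixel columns grow to the right and rows downward; lengths in m; the calibration is good to about 2 mm. The wrist camera is an equidistant fisheye: a pixel r from the principal point sees the ray r / f radians off the axis. A picture is of the moment at which its call begins: read the wrist's pose just before it. calibration takes no time and is no camera call; for the wrist camera it gives the pose at the moment of the call.
- sign_off(): hands the job in; it is judged then, once.
The state is a dict: "clock": time; "qpos": joint angles; "qd": joint speeds; "effort": joint torques, N m; "position": TCP position; "ee_rot": TCP orientation; "contact_force": force on the tool from outside, world axes, zero at the start; "moment": the same for the moment, N m; "width": finger opening in m; "gripper_force": force on a finger pad.
Only numpy, scipy, OpenCV 4.12 (cv2) and the standard library are available. Lean on these libraries where they do the work, as an engineer would, in place of code of your own. Each camera call takes 0.05 s, during which the arm holds its last target. There are 200 camera calls.

### The job

Lift the wire reel with the square grip straight up off its storage post, lower it over the pin of the coil winder, and turn it until its slots mesh with the winder's splines. Then push it fully home against the sprung seat ring, and finish while still holding it pressed right down: do not let go. Leave the other reel and everything else on the bench where it is.

Things in the scene. Friction and masses are not known exactly. Their poses are not given: they have to be found in the camera images.
- reel: The reel to load: white plastic bobbin wound with copper wire, 84 mm tall, about 0.25 kg, 14 mm bore right through. Origin: centre of its underside; z up its axis. From below: foot flange 64 mm across (0-16 mm), winding 55 mm across (16-44 mm), upper flange 64 mm across (44-48 mm), square grip boss (48-84 mm). Starts upright on post_a, its underside 12 mm above the bench, any yaw.
- reel_boss (a point): Centre of the top of the reel's SQUARE grip boss: 28 x 28 mm, 36 mm high, flats facing the reel's +-x and +-y; 84 mm above the reel's origin. Axes as the reel's.
- reel_slots (a point): Centre of the cross of four slots in the reel's underside (same point as the reel's origin): slots along the reel's +-x and +-y, square to the boss's flats, 10 mm wide, reaching 20 mm from the axis, 16 mm deep. Every quarter turn fits alike.
- plain_reel: The other reel, on post_b: same size and materials but with a ROUND boss (30 mm across) and no slots. Leave it. Origin: centre of its underside.
- post_a: Fixed storage post under the reel: dark disc base 90 mm across and 12 mm high, with an upright steel pin 10 mm thick whose tip is 106 mm above the bench; it sticks out 10 mm above the reel's boss. Origin: centre of the base's underside, on the bench.
- post_b: Identical storage post under the plain reel (the two posts may be swapped). Origin: centre of the base's underside.
- winder: The coil winder: fixed grey housing 160 x 130 mm, top 50 mm above the bench; the drive shaft stands in its middle. Origin: centre of its underside, on the bench.
- drive: Upright splined steel shaft in the middle of the winder. Origin: on its axis, 60 mm above the bench, in the plane where the reel's underside lies when fully home; z up. Four splines form a cross along its +-x and +-y: 7 mm thick (5 mm in the top 2 mm), reaching 18 mm from the axis, tops 13 mm above the origin. Starts at any yaw; turns only stiffly (0.25 N m).
- drive_pin (a point): Tip of the drive shaft's round centre pin, 10 mm thick with a conical end: 45 mm above the drive's origin, on its axis. The reel's bore goes over it.
- seat (a joint): Travel (m) of the sprung black seat ring round the splines, 68 mm outside, 42 mm inside diameter: 0 = up (its top 8 mm above the drive's origin, 5 mm below the spline tops), 0.008 = right down, level with the drive's origin: reel fully home. The spring pushes up with 4.5 N at 0 and 10 N at 0.008, so it lifts a reel that is let go.
- tape: Loose roll of black tape, 54 mm across, 19 mm high; bystander. Origin: centre of its underside.
- screwdriver: Loose screwdriver lying on the bench, red handle; bystander. Origin: under it.
- spray: Loose spray can, 52 mm across, 190 mm high; bystander. Origin: centre of its underside.
- pot: Loose empty red pot, 64 mm across, 60 mm high; bystander. Origin: centre of its underside.
- ferrite: Loose dark ferrite rod, 12 mm thick, about 60 mm long, lying near the robot; bystander. Origin: under it.
- meter: Loose blue multimeter lying flat, 150 x 80 x 35 mm; bystander. Origin: centre of its underside.
There are look-alikes about, which are no part of the job. Leave any purple or turquoise look-alike of the reel alone.

How it is judged:
By the outcome, as a careful person would: the job done as asked, in the order asked, and still so for the second after the job is handed in, while the arm keeps its last pose, push and grip.
It also fails if it takes over 45 s, if anything falls off the work surface, if the arm or the gripper's body presses on something with over 40 N, if the wrist force passes 120 N, or if a joint passes its speed limit or range.

## Working session

There is one attempt and no reset: what is moved stays moved. The work goes in short steps, Python scripts to look and compute and a tool call to move; the robot and the scene stay as the last step left them, time stands still between calls to the robot, and variables do not carry over. Pictures are saved under pics/ and viewed, at most 10 in all, crops included, and the job is handed in when it is done.

Besides the shell and the picture viewer there is one more tool, called after "Call:" in YAML: its name, and indented under it one key for each argument. apply_moves: Moves the arm, as the interface text tells. Its arguments: {"type":"object","properties":{"steps":{"type":"array","items":{"type":"number"}},"jaw":{"type":"number"},"newtons":{"type":"number"}},"required":["steps"]}

```bash
mkdir -p pics
cat > h.py <<'E'
from rig import *
import numpy as np, cv2
def save(n,im): cv2.imwrite('pics/'+n,cv2.cvtColor(im,cv2.COLOR_RGB2BGR))
def ray(c,u,v,fish=False):
    x=(u-c['cx'])/c['fx']; y=(v-c['cy'])/c['fy']
    if fish:
        t=np.hypot(x,y); s=np.sin(t)/max(t,1e-9); d=np.array([x*s,-y*s,-np.cos(t)])
    else: d=np.array([x,-y,-1.])
    return np.array(c['xyz']),R(c)@d
def R(c):
    r=np.array(c['rotation'])
    if r.size==4:
        from scipy.spatial.transform import Rotation
        return Rotation.from_quat(np.roll(r.ravel(),-1)).as_matrix()
    return r.reshape(3,3)
def onz(c,u,v,z,fish=False):
    o,d=ray(c,u,v,fish); return (o+d*(z-o[2])/d[2])
def proj(c,p,fish=False):
    q=R(c).T@(np.array(p)-np.array(c['xyz'])); q=np.array([q[0],-q[1],-q[2]])
    if fish:
        r=np.hypot(q[0],q[1]); t=np.arctan2(r,q[2]); k=t/max(r,1e-9); return c['cx']+c['fx']*q[0]*k, c['cy']+c['fy']*q[1]*k
    return c['cx']+c['fx']*q[0]/q[2], c['cy']+c['fy']*q[1]/q[2]
E
python3 - <<'E'
from h import *
for n in ('top','side','wrist'):
    c=calibration(n); save(n+'0.png',get_image(n)); print(n,c)
print(get_state())
E
```

```text
top {'fx': 464.2867855778706, 'fy': 464.2867855778706, 'cx': 322.1843160806899, 'cy': 197.8439922559467, 'xyz': array([ 0.32059653, -0.02462834,  1.24986865]), 'rotation': array([ 0.70945992,  0.06980701, -0.05127348, -0.69940305])}
side {'fx': 487.44672048350157, 'fy': 487.44672048350157, 'cx': 332.5158608175511, 'cy': 193.31355424878046, 'xyz': array([-0.1875213 , -1.01175262,  1.02714292]), 'rotation': array([ 0.85593167,  0.42123868, -0.13026439, -0.27012984])}
wrist {'fx': 309.70691628693146, 'fy': 309.70691628693146, 'cx': 322.51177867891244, 'cy': 198.98390799032137, 'xyz': array([ 0.32257451, -0.48162824,  0.37307368]), 'rotation': array([ 0.8434994 , -0.11899422,  0.07389842, -0.51854427])}
{'clock': 0.15, 'qpos': array([-1.22402644e+00,  2.76457037e-01,  1.50587059e+00,  3.40342590e-06,
        1.36071247e+00, -1.21009755e-01]), 'qd': array([ 3.76072614e-04, -2.23148422e-03, -2.68064252e-03, -5.11103721e-04,
        7.70935090e-05, -2.52949959e-03]), 'effort': array([ 1.34238438e-03, -4.17145944e+01, -2.46032864e+01, -3.11686090e-04,
        7.65183853e-03,  4.05697142e-05]), 'position': array([ 0.25912077, -0.51284234,  0.230623  ]), 'ee_rot': array([-7.19301042e-04,  9.72772067e-01,  2.31762772e-01, -7.98666768e-05]), 'contact_force': array([-0.09992919,  0.13407516,  0.40044466]), 'moment': array([0.0147267 , 0.00167299, 0.00568403]), 'gripper_force': 0.0, 'width': 0.08505977829178044}
```

View pics/top0.png

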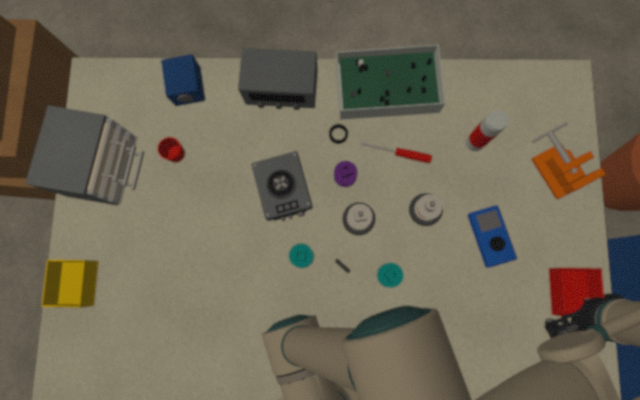

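View pics/side0.png

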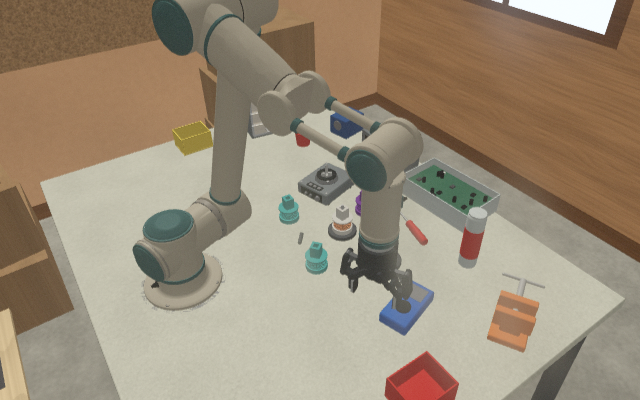

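The top view shows two white reels at about (359,217) and (427,208) and the winder at (282,184). In the side view, the reel at (342,222) looks square-bossed. I'll zoom in to check and measure.

Run:
```python
from h import *
t=cv2.imread('pics/top0.png'); s=cv2.imread('pics/side0.png'); w=cv2.imread('pics/wrist0.png')
a=cv2.resize(t[140:260,240:460],None,fx=3.6,fy=3.6,interpolation=3)[:,:792]
b=cv2.resize(s[150:250,270:390],(200,167),interpolation=3)
cv2.imwrite('pics/z1.png',cv2.resize(a,(792,432)))
c=calibration('top'); print(onz(c,359,217,.1),onz(c,427,208,.1),onz(c,281,182,.1))
cs=calibration('side')
for n,p in (('A',onz(c,359,217,.1)),('B',onz(c,427,208,.1))): print(n,proj(cs,p))
```

```text
[ 0.47219507 -0.08527078  0.1       ] [ 0.49700914 -0.25427552  0.1       ] [0.55901301 0.11237388 0.1       ]
A (np.float64(337.5645831466926), np.float64(206.16394857536648))
B (np.float64(379.6368230341674), np.float64(234.03415673936564))
```

View pics/z1.png

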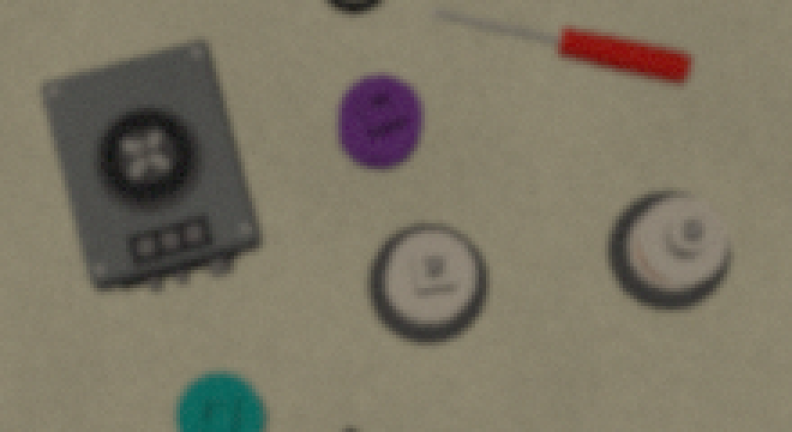

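Square-boss reel is the left one, boss at about (430,270) in the crop (straight flats), with the round boss at (687,235). The spline cross is at (147,155), with its arms on the diagonals. I'll move the wrist camera over it.

Call:
apply_moves:
  steps: [1.6,4,1,0,3.2,8,2,0,4.8,12,3,0,6.4,16,4,0,8,20,5,0,9.6,24,5,0,11.2,28,5,0,12.8,32,5,0]

```text
clock: 0.82
position: [0.3813, -0.2069, 0.2816]
ee_rot: [0.0, 0.973, 0.231, 0.0]
contact_force: [1.4, -0.6, -0.1]
width: 0.0855
gripper_force: 0.0
```

Call:
apply_moves:
  steps: [1.6,4,0,0,3,8,0,0,3,8,0,0,3,8,0,0]

```text
clock: 1.15
position: [0.4113, -0.1266, 0.2812]
ee_rot: [-0.0, 0.972, 0.234, -0.0]
contact_force: [-0.4, -1.2, 0.2]
width: 0.0856
gripper_force: 0.0
```

Run:
```python
from h import *
c=calibration('wrist'); im=get_image('wrist'); save('w1.png',im)
import pickle; pickle.dump(c,open('w1.pkl','wb'))
print(get_state()['position'],c['xyz'],R(c)@[0,0,-1],proj(c,[.472,-.085,.096],1),proj(c,[.559,.112,.073],1))
```

```text
[ 0.41104287 -0.12821768  0.28117012] [ 0.47453677 -0.09486856  0.42372684] [-0.24700028 -0.12694489 -0.96066428] (np.float64(312.8987973994116), np.float64(109.7356750119029)) (np.float64(201.5459276685063), np.float64(-17.154441330311982))
```

View pics/w1.png

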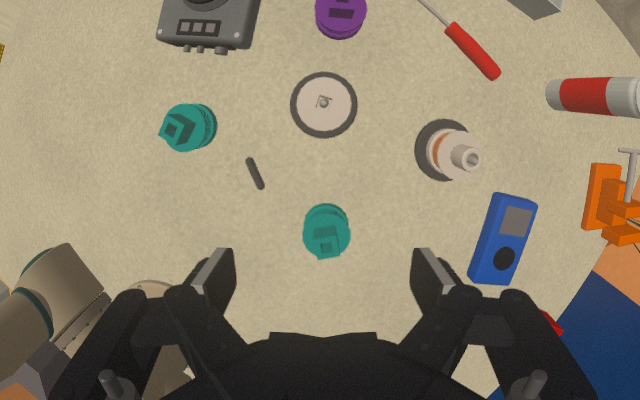

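The wrist view shows the reel at about (323,104), directly under the camera, and the winder at the top left. I'll drop 10 cm for a closer look at the boss yaw.

Call:
apply_moves:
  steps: [-0.5,-0.5,-3.5,0,-1,-1,-7,0,-1.5,-1.5,-10,0,-1.5,-1.5,-10,0,-1.5,-1.5,-10,0]

```text
clock: 1.62
position: [0.3948, -0.1449, 0.1805]
ee_rot: [-0.001, 0.973, 0.23, -0.001]
contact_force: [-0.4, -0.4, 0.5]
width: 0.0852
gripper_force: 0.0
```

Run:
```python
from h import *
c=calibration('wrist'); im=get_image('wrist'); 
import pickle; pickle.dump((c,im),open('w2.pkl','wb'))
u,v=map(int,proj(c,[.472,-.085,.08],1)); print(u,v,c['xyz'],get_state()['position'])
y0=max(v-75,0);x0=u-80
cr=im[y0:y0+150,x0:x0+160]; print(x0,y0)
g=cv2.createCLAHE(4,(3,3)).apply(cv2.cvtColor(cr,cv2.COLOR_RGB2GRAY))
cv2.imwrite('pics/z2.png',cv2.resize(g,None,fx=4,fy=4,interpolation=3))
```

```text
297 79 [ 0.45870106 -0.11395132  0.32288359] [ 0.39651384 -0.14540967  0.18210623]
217 4
```

View pics/z2.png

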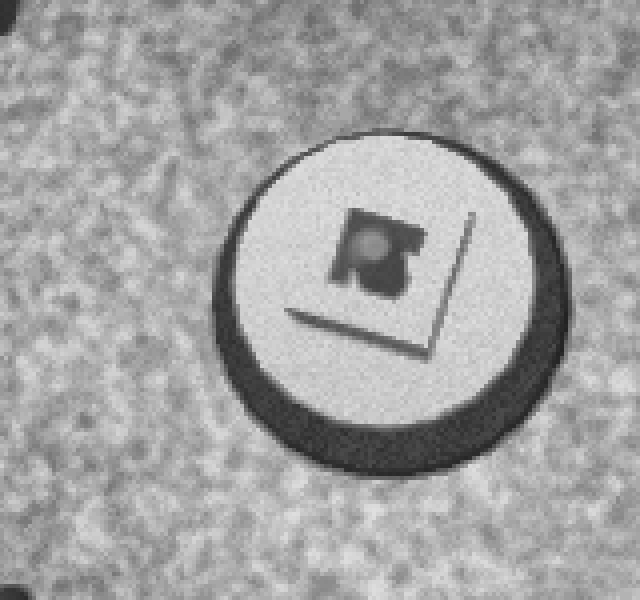

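The boss's near corner is at about (427,346) in the crop, with top edges running to (288,309) and (470,213). The base disc ring is clear around it.

Run:
```python
from h import *
import pickle
c,im=pickle.load(open('w2.pkl','rb'))
f=lambda a,b,z:onz(c,217+a/4-.4,4+b/4-.4,z,1)
C,L,U=f(427,346,.096),f(288,309,.096),f(470,213,.096)
print('edges',np.linalg.norm(L-C)*1e3,np.linalg.norm(U-C)*1e3)
ang=lambda d:np.degrees(np.arctan2(d[1],d[0]))
print('dirs',ang(L-C),ang(U-C),'centre',(L+U)/2)
print('pin tip',f(371,243,.106))
# upper flange ellipse centre (z=.060), base disc (.012)
print('flange',f(384,277,.060))
for a,b in((232,277),(535,277),(384,131),(384,426)): print(f(a,b,.06))
s=get_state();from scipy.spatial.transform import Rotation as Ro
print('tool y dir',ang(Ro.from_quat(np.roll(s['ee_rot'],-1)).as_matrix()[:,1]),s['position'])
g=cv2.cvtColor(im,cv2.COLOR_RGB2GRAY)
```

```text
edges 26.069908926275836 25.96771427128715
dirs 100.6691593278006 9.33205735731803 centre [ 0.48298747 -0.0921846   0.096     ]
pin tip [ 0.48404363 -0.09059393  0.106     ]
flange [ 0.48402877 -0.09137089  0.06      ]
[ 0.47044762 -0.06245927  0.06      ]
[ 0.49834717 -0.11938903  0.06      ]
[ 0.51270634 -0.07695989  0.06      ]
[ 0.45558046 -0.10557831  0.06      ]
tool y dir -63.354644195958485 [ 0.39651384 -0.14540967  0.18210623]
```

Call:
apply_moves:
  steps: [1.5,3.5,1,0,3,7,1,0,4.5,10.5,1,0,6,14,1,0,7.5,17.5,1,0,8,19,0,0,8,19,0,0,8,19,0,0]

```text
clock: 2.33
position: [0.4775, 0.0464, 0.1829]
ee_rot: [0.001, 0.973, 0.233, 0.001]
contact_force: [0.2, -0.1, 0.5]
width: 0.0853
gripper_force: 0.0
```

Run:
```python
from h import *
get_state(); c=calibration('wrist'); im=get_image('wrist'); 
import pickle; pickle.dump((c,im),open('w3.pkl','wb'))
u,v=map(int,proj(c,[.563,.11,.08],1)); print(u,v,c['xyz'],get_state()['position'])
y0=max(v-75,0);x0=u-80; print(x0,y0)
save('z3.png',cv2.resize(im[y0:y0+150,x0:x0+160],None,fx=4,fy=4,interpolation=3))
```

```text
298 69 [0.54038448 0.07799278 0.32557001] [0.47708297 0.04559983 0.18283435]
218 0
```

View pics/z3.png

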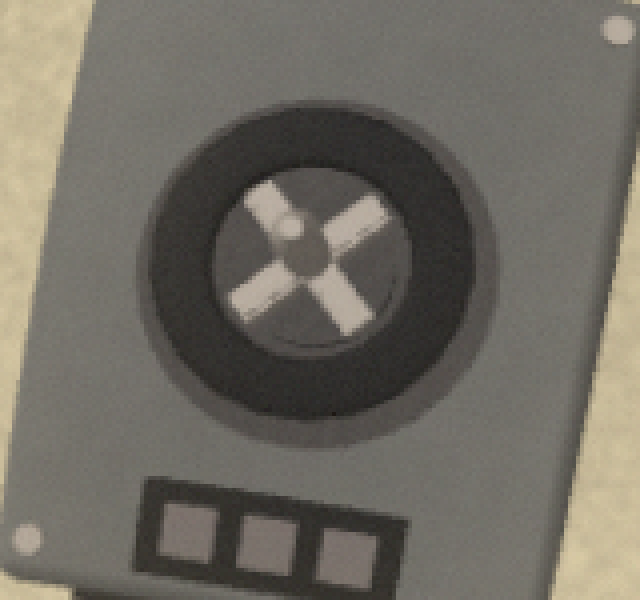

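The spline cross has its arm ends at about (260,190), (379,207), (238,309) and (360,324) in the crop, the pin tip at (290,225), and the seat ring around it.

Run:
```python
from h import *
import pickle
c,im=pickle.load(open('w3.pkl','rb'))
f=lambda a,b,z:onz(c,218+a/4-.4,b/4-.4,z,1)
ang=lambda d:np.degrees(np.arctan2(d[1],d[0]))
A,B,C,D=[f(*p,.073) for p in((260,190),(379,207),(238,309),(360,324))]
print(np.linalg.norm(D-A),np.linalg.norm(B-C),ang(A-D)%90,ang(B-C)%90,'ctr',(A+D)/2,(B+C)/2)
print('pin',f(289,224,.103))
P=[f(*p,.068) for p in((150,263),(475,263),(312,107),(312,420))]
print('ring',(P[0]+P[1])/2,(P[2]+P[3])/2, np.linalg.norm(P[0]-P[1]))
print(get_state()['qpos'])
```

```text
0.03504003075780693 0.03514357415778822 62.139401397760054 62.96396752108775 ctr [0.56675123 0.11543428 0.073     ] [0.56637467 0.11559509 0.073     ]
pin [0.56733357 0.11701382 0.103     ]
ring [0.56659731 0.11558772 0.068     ] [0.56657743 0.11542306 0.068     ] 0.06711575991111123
[-4.92813499e-02  1.65437448e-01  1.78070860e+00 -1.04418839e-03
  1.19293443e+00  1.05353753e+00]
```

Call:
apply_moves:
  steps: [0.2,-3.5,0,-4,0.4,-7,0,-8,0.6,-10.5,0,-12,0.7,-13.7,0,-16.6,0.7,-13.7,0,-16.6,0.7,-13.7,0,-16.6,0.7,-13.7,0,-16.6]

```text
clock: 2.97
position: [0.4827, -0.0917, 0.182]
ee_rot: [-0.0, 0.996, 0.088, 0.0]
contact_force: [-0.6, -0.2, -0.3]
width: 0.0854
gripper_force: 0.0
```

Run:
```python
from h import *
from scipy.spatial.transform import Rotation as Ro
import pickle
c=calibration('wrist'); im=get_image('wrist'); pickle.dump((c,im),open('w4.pkl','wb'));save('w4.png',im)
s=get_state();y=Ro.from_quat(np.roll(s['ee_rot'],-1)).as_matrix()[:,1]
print(s['position'],np.degrees(np.arctan2(y[1],y[0])))
u,v=proj(c,[.484,-.0915,.106],1);print(u,v)
```

```text
[ 0.48268464 -0.09096127  0.18186099] -79.83639126093564
321.73861753863997 207.42790274388616
```

View pics/w4.png

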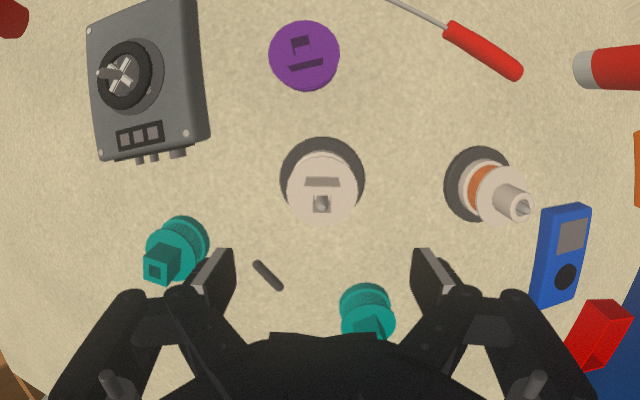

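The boss front edge is level at (304–340,185) and the pin is at (321,206), centred between the fingers. Grasp is aligned, so I'll descend.

Call:
apply_moves:
  steps: [0.1,0,-3,0,0.1,0,-6,0,0.1,0,-8.5,0,0.1,0,-10.5,0,0.1,0,-11.5,0,0.1,0,-11.5,0]

```text
clock: 3.52
position: [0.482, -0.089, 0.0643]
ee_rot: [-0.001, 0.996, 0.09, -0.002]
contact_force: [-1.1, -0.4, -0.1]
width: 0.0858
gripper_force: 0.0
```

Call:
apply_moves:
  steps: [0,0,0,0,0,0,0,0,0,0,0,0,0,0,0,0,0,0,0,0,0,0,0,0,0,0,0,0,0,0,0,0]
  jaw: 255
  newtons: 60

```text
clock: 4.18
position: [0.4848, -0.0909, 0.0674]
ee_rot: [0.0, 0.996, 0.089, 0.001]
contact_force: [0.7, 1.1, 6.0]
width: 0.0268
gripper_force: 60.0
```

Call:
apply_moves:
  steps: [0,0,0.5,0,0,0,1.5,0,0,0,3.5,0,0,0,5.5,0,0,0,7.5,0,0,0,9.5,0,0,0,11.5,0,0,0,12.5,0]
  newtons: 80

```text
clock: 4.85
position: [0.4847, -0.0911, 0.1934]
ee_rot: [0.001, 0.996, 0.089, 0.001]
contact_force: [0.6, -0.8, -2.5]
width: 0.0269
gripper_force: 79.5
```

Call:
apply_moves:
  steps: [0,0,0,0,0,0,0,0,0,0,0,0]

```text
clock: 5.1
position: [0.483, -0.0906, 0.1899]
ee_rot: [-0.001, 0.996, 0.089, -0.001]
contact_force: [-0.1, -0.6, -2.5]
width: 0.0262
gripper_force: 79.6
```

Run:
```python
from h import *
from scipy.spatial.transform import Rotation as Ro
import pickle
c=calibration('wrist'); im=get_image('wrist'); pickle.dump((c,im),open('w5.pkl','wb'));save('w5.png',im)
s=get_state();y=Ro.from_quat(np.roll(s['ee_rot'],-1)).as_matrix()[:,1]
print(s['position'],np.degrees(np.arctan2(y[1],y[0])),s['contact_force'],s['width'])
p=s['position']
print(proj(c,p+[0,0,.029],1))
```

```text
[ 0.48290193 -0.09049861  0.189712  ] -79.80133275991463 [-0.75301294  0.77672411 -2.31913922] 0.026945960877633842
(np.float64(321.05936609094044), np.float64(284.7916156112502))
```

View pics/w5.png

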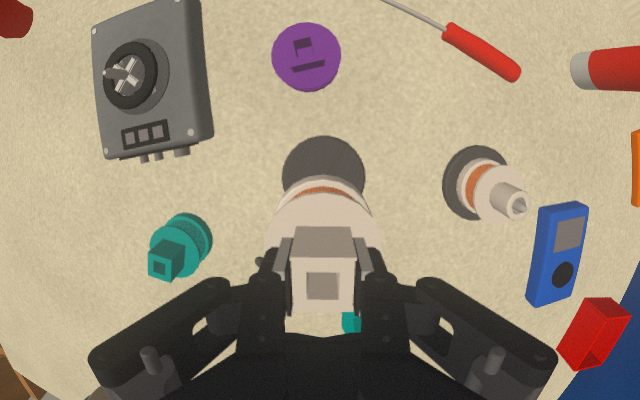

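Reel held (−2.4 N), with its boss square to the pads. The bore centre is at about (322.5,286) and the top front edge at row 258. I'll compute the offset from tool to reel axis and the move to the drive.

Run:
```python
from h import *
import pickle
c,im=pickle.load(open('w5.pkl','rb')); p=np.array([.4829,-.0905,.1897])
for z in(.2165,.2187):
  print(onz(c,322.5,286,z,1)-p)
  q=[onz(c,*k,z,1) for k in((290,258),(354,258),(354,313),(291,313))]; print(np.mean(q,0)-p,[np.linalg.norm(q[i]-q[i-1]) for i in range(4)])
c3,_=pickle.load(open('w3.pkl','rb'))
```

```text
[-0.00187692 -0.00096105  0.0268    ]
[-0.00259862 -0.00098233  0.0268    ] [np.float64(0.029056247481746976), np.float64(0.026827534231661218), np.float64(0.029071201528312798), np.float64(0.029074603461527296)]
[-0.00050503 -0.00071566  0.029     ]
[-0.00121301 -0.00073654  0.029     ] [np.float64(0.028503986925066373), np.float64(0.026317633942628663), np.float64(0.028518656746007866), np.float64(0.02852199402002881)]
```

Call:
apply_moves:
  steps: [1,2.4,0,0,2.3,5.6,0,0,3.6,8.9,0,0,4.9,12.1,0,0,6.2,15.3,0,0,7.4,18.3,0,0,8.1,20,0,0,8.4,20.7,0,0]

```text
clock: 5.82
position: [0.5683, 0.1191, 0.1894]
ee_rot: [-0.001, 0.996, 0.09, -0.001]
contact_force: [0.1, -0.7, -2.2]
width: 0.0268
gripper_force: 79.8
```

Call:
apply_moves:
  steps: [0,0,0,0,0,0,-0.8,0,0,0,-1.6,0,0,0,-2.1,0,0,0,-2.1,0]

```text
clock: 6.23
position: [0.5663, 0.1148, 0.1683]
ee_rot: [0.0, 0.996, 0.088, -0.002]
contact_force: [-0.3, 0.1, -2.1]
width: 0.0268
gripper_force: 79.9
```

Run:
```python
from h import *
import pickle
c=calibration('side'); im=get_image('side'); t=get_image('wrist')
s=get_state();print(s['position'],s['contact_force'],s['qpos'])
u,v=map(int,proj(c,[.5667,.1156,.1],1*0));print(u,v)
save('z6.png',cv2.resize(im[v-50:v+50,u-60:u+60],None,fx=6,fy=6,interpolation=3))
```

```text
[0.56756979 0.11523597 0.16981472] [-0.7216577  -0.60082835 -1.45766356] [ 8.03315065e-02  3.22810375e-01  1.59406234e+00 -2.34265272e-04
  1.22587260e+00  1.47446142e+00]
325 165
```

View pics/z6.png

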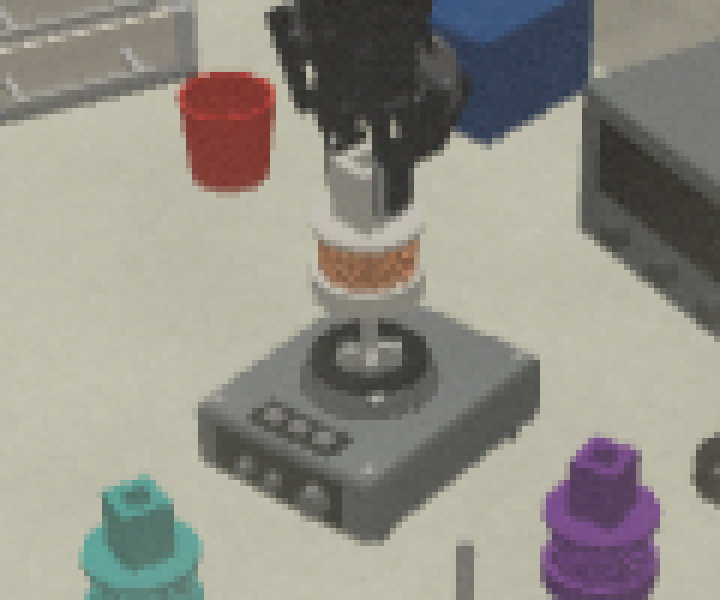

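In the side view the reel's foot centre (368,290) sits right over the pin (369,320). I'll lower it onto the pin to just above the splines.

Call:
apply_moves:
  steps: [0,0,-0.6,0,0,0,-1.2,0,0,0,-1.8,0,0,0,-2.4,0,0,0,-3,0,0,0,-3.2,0,0,0,-3.2,0]

```text
clock: 6.92
position: [0.5675, 0.1161, 0.1373]
ee_rot: [0.0, 0.996, 0.089, -0.001]
contact_force: [0.0, 0.0, -2.8]
width: 0.0263
gripper_force: 79.8
```

Call:
apply_moves:
  steps: [0,0,0,-6,0,0,0,-12,0,0,0,-18,0,0,0,-24,0,0,0,-30,0,0,0,-36,0,0,0,-37.7,0,0,0,-37.7]

```text
clock: 7.58
position: [0.5683, 0.1162, 0.1386]
ee_rot: [-0.0, 0.971, -0.238, 0.0]
contact_force: [0.4, 0.1, -2.3]
width: 0.0267
gripper_force: 79.7
```

Call:
apply_moves:
  steps: [0,0,-0.2,0,0,0,-0.4,0,0,0,-0.6,0,0,0,-0.8,0,0,0,-0.9,0,0,0,-0.9,0]

```text
clock: 8.08
position: [0.5678, 0.1161, 0.1288]
ee_rot: [0.0, 0.971, -0.238, -0.0]
contact_force: [0.8, -0.6, -2.5]
width: 0.027
gripper_force: 79.7
```

Run:
```python
from h import *
from scipy.spatial.transform import Rotation as Ro
s=get_state();y=Ro.from_quat(np.roll(s['ee_rot'],-1)).as_matrix()[:,1]
print(s['position'],np.degrees(np.arctan2(y[1],y[0])),s['contact_force'],s['moment'],s['width'])
```

```text
[0.56779849 0.11609946 0.12883382] -117.49229699871803 [ 0.75674221 -0.6309044  -2.52751111] [-0.02707238 -0.00672969  0.01089008] 0.02700835342231166
```

Call:
apply_moves:
  steps: [0,0,-0.1,0,0,0,-0.2,0,0,0,-0.3,0,0,0,-0.4,0,0,0,-0.4,0]

```text
clock: 8.5
position: [0.5679, 0.1161, 0.125]
ee_rot: [0.0, 0.971, -0.238, -0.0]
contact_force: [-0.7, -0.5, -3.6]
width: 0.0268
gripper_force: 79.7
```

Call:
apply_moves:
  steps: [0,0,-0.1,0,0,0,-0.2,0,0,0,-0.3,0,0,0,-0.4,0,0,0,-0.4,0]

```text
clock: 8.92
position: [0.5682, 0.1162, 0.1218]
ee_rot: [-0.0, 0.971, -0.238, 0.0]
contact_force: [-1.2, 0.1, 3.1]
width: 0.027
gripper_force: 80.5
```

The splines passed freely and the spring is now engaged (about 5.6 N). I'll press on in small steps until the force rises at the bottom.

Call:
apply_moves:
  steps: [0,0,-0.1,0,0,0,-0.2,0,0,0,-0.3,0,0,0,-0.4,0,0,0,-0.5,0,0,0,-0.5,0]

```text
clock: 9.42
position: [0.5682, 0.1162, 0.1166]
ee_rot: [-0.0, 0.971, -0.238, 0.0]
contact_force: [-2.2, 0.2, 6.8]
width: 0.0272
gripper_force: 81.0
```

Call:
apply_moves:
  steps: [0,0,-0.1,0,0,0,-0.15,0,0,0,-0.2,0,0,0,-0.2,0,0,0,-0.2,0]

```text
clock: 9.83
position: [0.5683, 0.1162, 0.1154]
ee_rot: [-0.0, 0.971, -0.238, 0.0]
contact_force: [-3.2, 0.4, 8.8]
width: 0.0259
gripper_force: 81.5
```

Call:
apply_moves:
  steps: [0,0,-0.1,0,0,0,-0.2,0,0,0,-0.2,0,0,0,-0.2,0]

```text
clock: 10.17
position: [0.5683, 0.1162, 0.1153]
ee_rot: [-0.0, 0.971, -0.238, 0.001]
contact_force: [-5.7, -1.3, 18.7]
width: 0.027
gripper_force: 82.9
```

The force climbs sharply with no further travel, so it has bottomed. I'll hold briefly and verify.

Call:
apply_moves:
  steps: [0,0,0,0,0,0,0,0,0,0,0,0,0,0,0,0,0,0,0,0,0,0,0,0]

```text
clock: 10.67
position: [0.5684, 0.1162, 0.1153]
ee_rot: [-0.0, 0.971, -0.238, 0.001]
contact_force: [-5.1, 0.6, 20.1]
width: 0.0267
gripper_force: 82.9
```

Run:
```python
from h import *
c=calibration('side'); im=get_image('side'); s=get_state(); print(s['position'],s['contact_force'],s['moment'])
u,v=map(int,proj(c,[.5667,.1156,.1]))
save('z7.png',cv2.resize(im[v-50:v+50,u-60:u+60],None,fx=6,fy=6,interpolation=3))
```

```text
[0.5683628  0.1161752  0.11530551] [-4.79143375 -0.07813605 18.31783481] [-0.1573213   1.09882288 -0.02862563]
```

View pics/z7.png

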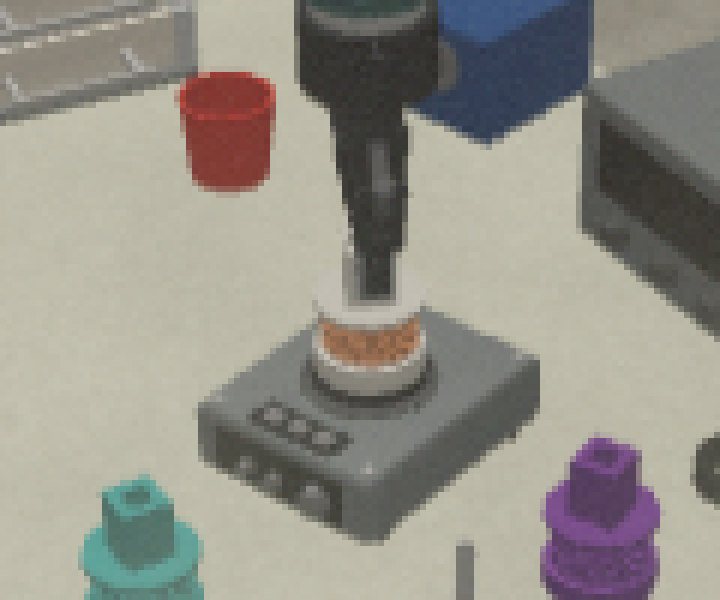

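The reel sits flush on the winder, with its foot at (370,375) on the ring, and it is still gripped and pressed steadily.

```bash
python3 -c "
from rig import *
print(sign_off())"
```

```text
the job is handed in; nothing more can be done
None
```

The square-grip reel is on the winder with its slots meshed, pushed fully home against the seat ring and still gripped under about 18 N of downward push; I handed the job in at about 10.7 s, and the sign-off returned no verdict.

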